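# Take the cap off an unmarked gas outlet

### The arm

A 7-joint arm with a two-finger parallel gripper is mounted at the origin on the work surface. World frame = base frame: x ahead of the robot, y to its left, z up, the work surface at z = 0. Lengths are in m, angles in rad, forces in N, time in s.
With the tool pointing down it reaches from about 0.425 to 0.925 m from the base axis. Payload 6.8 kg.
Tool frame: the origin (TCP) lies midway between the tips of the shut fingers; the grasp point (between the pads) lies 19 mm behind it; z points along the fingers, x is the direction in which the jaws open and shut, and the axes are right-handed (so a half turn about z gives the same grasp; the last joint's range is limited). The gripper opens to 85 mm and grips with 20 to 120 N. Pads are 22 mm wide; open, the fingers measure 114 mm over their backs; the gripper's body (76 mm by 85 mm) begins 54 mm behind the grasp point. The pads swing forward as they close: fully open they stand 13 mm farther back than shut.
Start: joints at [1.113, 0.477, 0.022, 1.555, -0.011, 1.109, -0.083], TCP at [0.231, -0.634, 0.231] pointing down, gripper open.
Joint ranges: [-2.96, 2.96], [-0.34, 2.1], [-1.41, 1.46], [0.24, 2.44], [-1.37, 4.51], [0.17, 1.92], [-2.96, 2.96]. Speed limits (rad/s): [2.39, 2.39, 3.14, 3.14, 3.14, 3.14, 3.14].

### API

Orientations are given as a unit quaternion [w, x, y, z].
In Python, from station import bot, imaging, nets gives the robot as it stands. The module is installed in compiled form; this text tells all that it offers.
- The arm moves only by the tool apply_moves, never from a script. Its argument "moves" is text: rows parted by semicolons, each of 7 numbers parted by spaces: the gripper command: -1 is fully open, 1 is shut, values between are in proportion, then the shift along the tool's x, y, z normalised to -1 to 1, where 1 is 120 mm, then the turn, a rotation vector about the tool's x, y, z normalised to -1 to 1, where 1 is 4 degrees. In form: hand dx dy dz rx ry rz; .... A call has 1 to 12 rows; each row shifts and turns the commanded pose from where the row before left it, along the tool's axes as they then stand; what a row does not reach is not made up. A row lasts 1/12 s, in which the tool goes at most 41.7 mm and 7.16 degrees, less where a joint would pass 70% of its speed; a pose out of reach is approached as far as the arm can. A call with a number of a shift or a turn outside -1 to 1 is refused whole. A call with a gripper value outside its range is refused whole. The fingers move at their own pace and stop on an object; "force" is the grip in N (left out, the last holds). Time passes only in rows, so rows that do not move let the fingers close. It gives the time, the measured TCP pose, the force and the opening at its end, in the units of the state.
- bot.get_obs(): the state, without advancing time (a new reading comes with each control period).
- imaging.read_camera(name): name is "scene" or "top"; returns a dict with "image" (480x640x3 uint8, red, green, blue), "fx", "fy", "cx", "cy" (pixels), "view" (4x4, takes a point from world to camera coordinates). Camera axes: x right, y down, z forward; pixel columns grow to the right and rows downward; lengths in m; the calibration is good to about 2 mm. A picture is of the moment at which its call begins. There is no depth.
- bot.hand_in(): hands the job in, once; it reports no verdict.
Trained networks look in a picture, given as the dict that the camera call returned (one of the last four; its "shot" number tells which), for a name from the list of things; names that differ only in an ending like _2 or _b are one class to them, and where a whole thing is asked for, a point or a joint stands for the part that bears it (a point fixed in the world has none). Each returns a list of dicts, best first, with "score" (0 to 1); they miss things now and then, are a little off and sometimes report something else, mostly with a low value. They report only what shows in the picture. A call takes as long as a camera call. They do not tell look-alikes from the thing itself.
- nets.spot_in(picture, name): "rect" ([left, top, right, bottom] in pixels, round what is visible of it).
- nets.outline_of(picture, name): "region" (480x640 bool, what is visible of it) and "rect" ([left, top, right, bottom] in pixels, round what is visible of it).
- nets.spot_point(picture, name): "location" ([column, row] in pixels: a listed point, or the origin of a listed thing).
The state is a dict: "t": time; "q": joint angles; "joint_vel": joint speeds; "joint_torque": joint torques, N m; "eef_pos": TCP position; "tool_rot": TCP orientation; "contact_force": force on the tool from outside, world axes, zero at the start; "torque": the same for the moment, N m; "gripper_width": opening from 0.0 (shut) to 1.0 (fully open).
Only numpy, scipy, OpenCV 4.12 (cv2) and the standard library are available. Lean on these libraries where they do the work, as an engineer would, in place of code of your own. Each camera call takes 0.05 s, during which the arm holds its last target.

### The job

Unscrew the grey blanking cap from the gas outlet post that stands next to the steel tray, and set the cap down in the tray, open end down. One of the two outlets is for fuel gas and has a reverse thread, but nothing shows which, so try gently which way the cap comes loose and do not force it against its stop. Leave the other outlet capped and the other things where they are.

Things in the scene. Friction and masses are not known exactly. Their poses are not given: they have to be found in the camera images.
- post_a: Steel gas outlet post bolted to the bench, one of two that look the same: 96 mm foot flange, 46 mm column, 68 mm collar 80 to 92 mm up, then a 40 mm threaded neck under the cap; a small valve knob points along its x, 62 mm out, 45 mm up. Origin: on its axis at bench level, z up. One post stands at y > 0, the other at y < 0; the job is at the one on the tray's side.
- post_b: Steel gas outlet post bolted to the bench, the twin of post_a: 96 mm foot flange, 46 mm column, 68 mm collar 80 to 92 mm up, then a 40 mm threaded neck under the cap; a small valve knob points along its x, 62 mm out, 45 mm up. Origin: on its axis at bench level, z up. 
- post_a_mouth (a point): Centre of the neck's top on post_a, 125 mm above the bench. One outlet has an ordinary thread (cap loosens counter-clockwise seen from above), the other a reverse one (loosens clockwise); nothing shows which, and either may stand next to the tray.
- post_b_mouth (a point): Centre of the neck's top on post_b, 125 mm above the bench. See post_a_mouth.
- cap_a: Grey moulded blanking cap screwed on post_a: knurled skirt 66 mm across and 36 mm high, open below, with a straight wing grip on its flat top, 64 x 16 mm and 30 mm high (36 to 66 mm above the origin); about 0.15 kg. Origin: centre of its open lower rim, 95 mm above the bench when screwed on; z up, x along the wing grip.
- cap_b: Grey moulded blanking cap screwed on post_b: knurled skirt 66 mm across and 36 mm high, open below, with a straight wing grip on its flat top, 64 x 16 mm and 30 mm high (36 to 66 mm above the origin); about 0.15 kg. Origin: centre of its open lower rim, 95 mm above the bench when screwed on; z up, x along the wing grip.
- cap_a_grip (a point): Middle of the wing grip of cap_a, 51 mm above its rim, 146 mm above the bench when screwed on. Turned the tightening way it stops solid after 0.15 to 0.3 rad (over 4 N m there is forcing it); the loosening way it turns easily (under 0.2 N m), not rising. It lifts straight off (35 mm up to clear the neck) once turned by 1.6 to 2.2 rad from its start; before, the thread holds it down; at about 2.4 rad it meets a far stop.
- cap_b_grip (a point): Middle of the wing grip of cap_b, 51 mm above its rim, 146 mm above the bench when screwed on. Turns as cap_a does, but in the opposite sense.
- tray: loose open steel tray 190 x 150 mm, walls 30 mm high and 3 mm thick, floor 3 mm thick, about 0.9 kg, lying to one side of the two posts. Origin: centre of its underside; x along its 190 mm side, z up.
- carton: closed cardboard carton 130 x 150 x 75 mm high on the other side of the posts. Origin: centre of its underside. To be left alone.
- nipple: steel tube with a 70 mm flange at each end, standing upright, 116 mm high, beyond the posts. Origin: centre of its underside. To be left alone.
- wrench: steel wrench 190 mm long lying on the bench beyond the posts. To be left alone.
Not all that is in view belongs to the job. Leave any green or red look-alike of the cap_a alone.

How it is judged:
By the outcome, as a careful person would: the job done as asked, in the order asked, and still so for the second after the job is handed in, with the robot touching nothing.
It also fails if it takes over 58 s, if anything falls off the work surface, if the arm or the gripper's body presses on something with over 40 N, if the wrist force passes 120 N, or if a joint passes its speed limit or range.

## Working session

There is one attempt and no reset: what is moved stays moved. The work goes in short steps, Python scripts to look and compute and a tool call to move; the robot and the scene stay as the last step left them, time stands still between calls to the robot, and variables do not carry over. Pictures are saved under pics/ and viewed, and the job is handed in when it is done.

Besides the shell and the picture viewer there is one more tool, called after "Request:" as name(argument=value, ...) on one line, values as JSON. apply_moves: Moves the arm, as the interface text tells. Scaled input: -1 to 1 covers 120 mm each way for a shift and 4 degrees each way for a turn. Its arguments: {"type":"object","properties":{"moves":{"type":"string"},"force":{"type":"number"}},"required":["moves"]}

```bash
mkdir -p pics; cat > look.py <<'E'
import cv2,numpy as np,sys
from station import bot,imaging,nets
def shot(tag):
    out={}
    for n in("scene","top"):
        p=imaging.read_camera(n); out[n]=p
        cv2.imwrite(f"pics/{tag}_{n}.png",p["image"][:,:,::-1])
    return out
def ray(p,px):
    V=np.array(p["view"]);R=V[:3,:3];t=V[:3,3]
    d=R.T@np.array([(px[0]-p["cx"])/p["fx"],(px[1]-p["cy"])/p["fy"],1.0])
    return -R.T@t,d/np.linalg.norm(d)
def atz(p,px,z):
    o,d=ray(p,px);return o+d*(z-o[2])/d[2]
def proj(p,X):
    V=np.array(p["view"]);c=V[:3,:3]@np.array(X)+V[:3,3]
    return np.array([p["fx"]*c[0]/c[2]+p["cx"],p["fy"]*c[1]/c[2]+p["cy"]])
E
python3 - <<'E'
from look import *
o=bot.get_obs();print({k:np.round(v,3) for k,v in o.items()})
s=shot("a")
for n,p in s.items():
    print(n,np.round(p["view"],3).tolist(),p["fx"])
    for nm,z in(("cap_a_grip",.146),("cap_a",.095),("post_a_mouth",.125),("post_a",0),("tray",0),("carton",0),("nipple",0),("wrench",0)):
        for r in nets.spot_point(p,nm)[:4]: print(nm,np.round(r["location"],1),round(r["score"],2),np.round(atz(p,r["location"],z),3))
E
```

```text
{'t': np.float64(0.0), 'q': array([ 1.113,  0.478,  0.022,  1.556, -0.012,  1.109, -0.083]), 'joint_vel': array([-0.001, -0.   , -0.   ,  0.   , -0.   ,  0.   , -0.   ]), 'joint_torque': array([ 1.0000e-03, -5.9645e+01,  1.6080e+00, -2.8119e+01,  1.2000e-02,
        9.0000e-03, -0.0000e+00]), 'eef_pos': array([ 0.231, -0.634,  0.23 ]), 'tool_rot': array([-0.   ,  0.819, -0.573, -0.001]), 'contact_force': array([0.595, 0.221, 0.565]), 'torque': array([ 0.006, -0.04 ,  0.024]), 'gripper_width': np.float64(1.001)}
scene [[0.817, 0.577, 0.016, -0.483], [0.355, -0.48, -0.802, -0.1], [-0.455, 0.661, -0.597, 1.328], [0.0, 0.0, 0.0, 1.0]] 539.9439680287381
cap_a_grip [231.3 244.4] 0.9 [ 0.494 -0.113  0.146]
cap_a_grip [236.8 259.8] 0.89 [ 0.53  -0.14   0.146]
cap_a_grip [184.3 266.3] 0.73 [ 0.472 -0.204  0.146]
cap_a [314.9 217.6] 0.94 [0.522 0.102 0.095]
cap_a [186.2 283.2] 0.7 [ 0.458 -0.195  0.095]
cap_a [238.7 284.2] 0.63 [ 0.533 -0.143  0.095]
cap_a [229.6 264.2] 0.56 [ 0.483 -0.112  0.095]
post_a [238.4 320.6] 0.87 [ 0.523 -0.142  0.   ]
post_a [315.6 250.6] 0.78 [0.517 0.114 0.   ]
tr
[... 551 characters left out ...]
65.1] 0.28 [ 0.529 -0.129  0.146]
cap_a [382.9 264.8] 0.96 [ 0.533 -0.138  0.095]
cap_a [376.5 331.1] 0.72 [ 0.379 -0.116  0.095]
cap_a [276.4 280.8] 0.7 [0.504 0.117 0.095]
cap_a [337.5 322.7] 0.68 [ 0.401 -0.025  0.095]
post_a_mouth [385.4 263.2] 0.95 [ 0.535 -0.14   0.125]
post_a [377.2 269.5] 0.89 [ 0.529 -0.133  0.   ]
post_a [283.5 278.6] 0.81 [0.513 0.11  0.   ]
post_a [379.2 184.6] 0.7 [ 0.753 -0.149  0.   ]
tray [378.2 182.4] 0.72 [ 0.759 -0.146  0.   ]
tray [460.4 285.2] 0.67 [ 0.482 -0.344  0.   ]
carton [192.9 292.4] 0.83 [0.485 0.348 0.   ]
nipple [378.6 186.4] 0.74 [ 0.748 -0.147  0.   ]
wrench [290.2 187.9] 0.74 [0.753 0.087 0.   ]
wrench [274.7 271.8] 0.72 [0.531 0.133 0.   ]
```

View pics/a_scene.png

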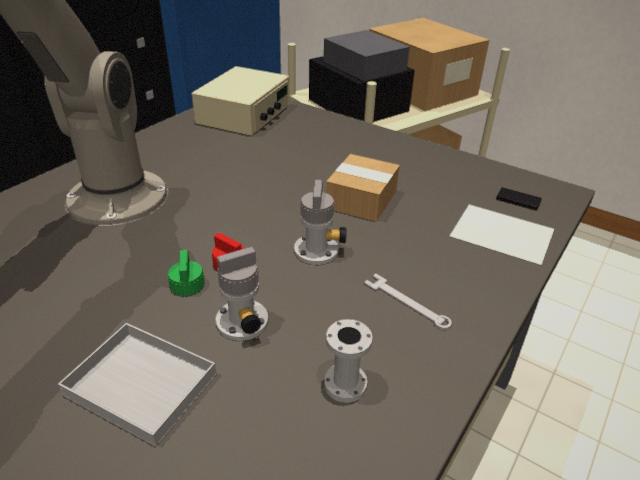

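View pics/a_top.png

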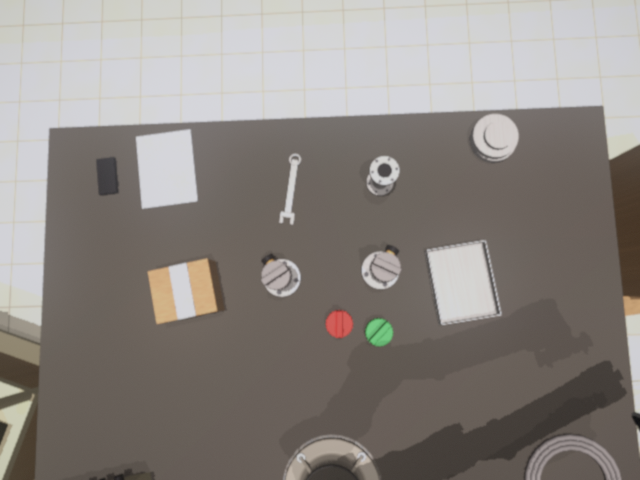

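```bash
python3 - <<'E'
import cv2
a=cv2.imread("pics/a_top.png")[200:360,320:520];b=cv2.imread("pics/a_scene.png")[220:350,150:300]
cv2.imwrite("pics/a_crop.png",cv2.hconcat([cv2.resize(a,(400,320),interpolation=2),cv2.resize(b,(369,320),interpolation=2)]))
cv2.imwrite("pics/a_crop2.png",cv2.resize(a[20:110,20:120],(800,720)[:2] if 0 else (660,594),interpolation=2))
E
```

```text
(no output)
```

View pics/a_crop.png

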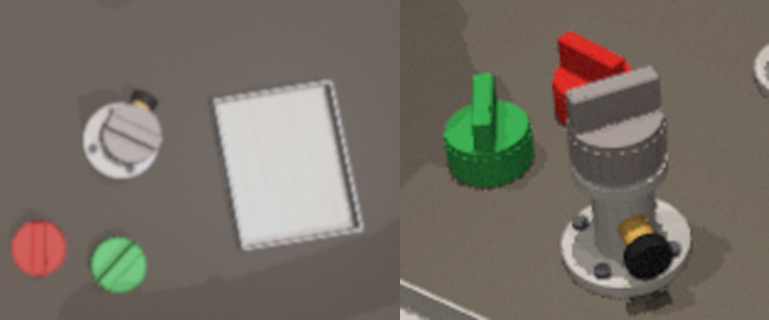

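View pics/a_crop2.png

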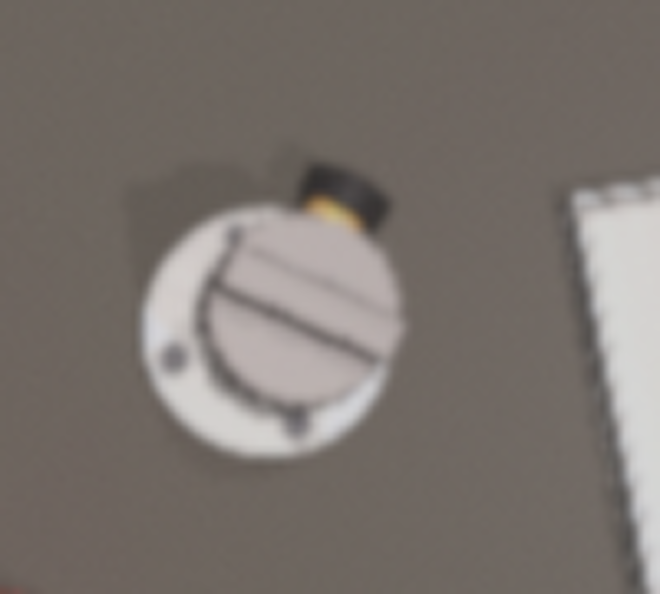

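The candidates are the grey cap on the post at y<0 (top 386,265; scene 239,270), the grey cap on the other post (top 277,277), and the red (339,324) and green (379,333) look-alikes. The one meant is the grey cap at top (386,265): it stands beside the tray at (463,283), and the crop confirms this. Next I'll refine its pose with a model overlay.

```bash
cat > ov.py <<'E'
from look import *
def circ(c,r,z,n=40):
    a=np.linspace(0,2*np.pi,n);return np.c_[c[0]+r*np.cos(a),c[1]+r*np.sin(a),np.full(n,z)]
def wing(c,th,z0):
    u=np.array([np.cos(th),np.sin(th)]);v=np.array([-u[1],u[0]]);L=[]
    P=lambda a,b,z:[*(np.array(c)+a*u+b*v),z]
    for z in(z0,z0+.03): L.append(np.array([P(a,b,z) for a,b in((.032,.008),(-.032,.008),(-.032,-.008),(.032,-.008),(.032,.008))]))
    return L
def draw(p,polys,fn,box,k):
    x0,y0,x1,y1=box
    im=cv2.resize(p["image"][y0:y1,x0:x1,::-1],None,fx=k,fy=k,interpolation=cv2.INTER_CUBIC)
    for pl,c in polys:
        q=np.array([((proj(p,X)-[x0,y0]+.5)*k) for X in pl]).astype(np.int32)
        cv2.polylines(im,[q],False,c,1,cv2.LINE_AA)
    return im
E
python3 - <<'E'
from ov import *
s={n:imaging.read_camera(n) for n in("scene","top")}
# outline-based fit
c=(.530,-.140)
from scipy.optimize import minimize
for nm in("cap_a","post_a","tray"):
  for n in s:
    for r in nets.outline_of(s[n],nm)[:5]: print(nm,n,np.round(r["rect"]),round(r["score"],2),r["region"].sum())
th=np.radians(65)
polys=lambda c,th:[(circ(c,.048,.012),(255,255,0)),(circ(c,.033,.131),(0,255,0)),(circ(c,.033,.095),(0,255,0))]+[(w,(0,0,255)) for w in wing(c,th,.131)]
a=draw(s["top"],polys(c,-th),"",(340,220,430,300),5)
b=draw(s["scene"],polys(c,-th),"",(200,240,280,345),4)
h=max(a.shape[0],b.shape[0])
pad=lambda i:cv2.copyMakeBorder(i,0,h-i.shape[0],0,0,0)
cv2.imwrite("pics/ov1.png",cv2.hconcat([pad(a),pad(b)]))
E
```

```text
cap_a scene [219. 249. 258. 294.] 0.88 1596
cap_a scene [165. 249. 204. 296.] 0.81 1167
cap_a scene [299. 182. 335. 226.] 0.75 1037
cap_a scene [212. 234. 244. 271.] 0.73 516
cap_a top [363. 318. 390. 345.] 0.95 578
cap_a top [370. 251. 398. 282.] 0.81 681
cap_a top [326. 311. 353. 337.] 0.74 565
cap_a top [261. 264. 294. 287.] 0.66 726
post_a scene [211. 289. 268. 340.] 0.94 1983
post_a scene [296. 217. 351. 264.] 0.65 1584
post_a top [261. 254. 299. 295.] 0.95 528
post_a top [360. 242. 399. 286.] 0.61 540
tray scene [ 58. 323. 218. 447.] 0.59 11017
tray top [425. 243. 501. 326.] 0.63 4870
```

View pics/ov1.png

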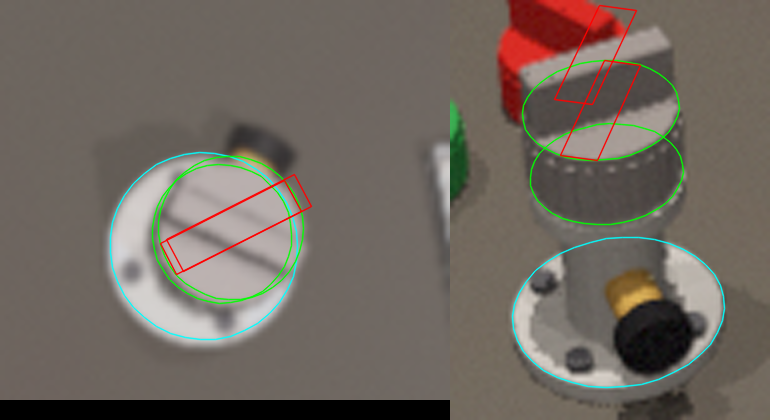

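```bash
cat > f.py <<'E'
from ov import *
def fit(c,th,fn):
    s={n:imaging.read_camera(n) for n in("scene","top")}
    polys=[(circ(c,.048,.010),(255,255,0)),(circ(c,.033,.131),(0,255,0)),(circ(c,.033,.095),(0,255,0))]+[(w,(0,0,255)) for w in wing(c,th,.131)]
    a=draw(s["top"],polys,"",(340,220,430,300),5)
    b=draw(s["scene"],polys,"",(200,240,280,345),4)
    h=max(a.shape[0],b.shape[0])
    pad=lambda i:cv2.copyMakeBorder(i,0,h-i.shape[0],0,0,0)
    cv2.imwrite(fn,cv2.hconcat([pad(a),pad(b)]))
E
python3 -c "
from f import *
fit((.527,-.141),np.radians(66),'pics/ov2.png')"
```

```text
(no output)
```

View pics/ov2.png

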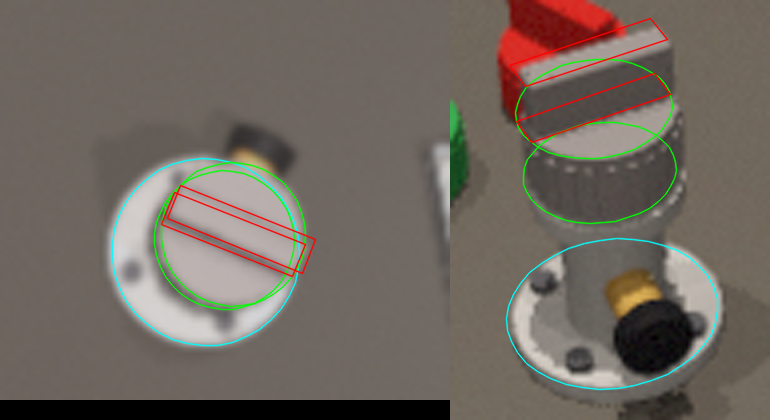

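```bash
cat > go.py <<'E'
import sys,numpy as np
from station import bot
from scipy.spatial.transform import Rotation as R
def delta(pos,yaw):
    o=bot.get_obs();q=o["tool_rot"];r=R.from_quat([q[1],q[2],q[3],q[0]])
    y=np.radians(yaw)
    t=R.from_matrix(np.array([[np.cos(y),np.sin(y),0],[np.sin(y),-np.cos(y),0],[0,0,-1]]))
    x=r.as_matrix()[:,0]
    print("pos",np.round(o["eef_pos"],4),"yaw",round(np.degrees(np.arctan2(x[1],x[0])),2),"q7",np.round(o["q"],2))
    d=r.inv().apply(np.array(pos)-o["eef_pos"])
    rv=np.degrees((r.inv()*t).as_rotvec())
    print("shift/120mm",np.round(d/.12,3),"turn/4deg",np.round(rv/4,2))
    d2=t.inv().apply(np.array(pos)-o["eef_pos"]);print("shift in target axes",np.round(d2/.12,3))
if __name__=="__main__":
    a=list(map(float,sys.argv[1:]));delta(a[:3],a[3])
E
python3 -c "
from f import *
fit((.530,-.1405),np.radians(69),'pics/ov3.png')"; python3 go.py .53 -.1405 .23 -22
```

```text
pos [ 0.2313 -0.6341  0.2313] yaw -69.96 q7 [ 1.11  0.48  0.02  1.56 -0.01  1.11 -0.08]
shift/120mm [-3.012 -3.748  0.011] turn/4deg [ -0.    -0.   -11.99]
shift in target axes [ 0.767 -4.746  0.011]
```

View pics/ov3.png

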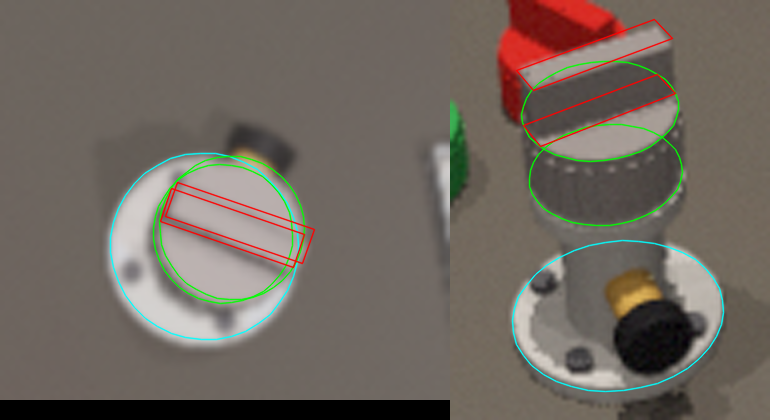

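Request:
apply_moves(moves="-1 -.2 -.25 0 0 0 0;-1 -.2 -.25 0 0 0 0;-1 -.2 -.25 0 0 0 0;-1 -.2 -.25 0 0 0 0;-1 -.2 -.25 0 0 0 0;-1 -.2 -.25 0 0 0 0;-1 -.2 -.25 0 0 0 0;-1 -.2 -.25 0 0 0 0;-1 -.2 -.25 0 0 0 0;-1 -.2 -.25 0 0 0 0;-1 -.2 -.25 0 0 0 0;-1 0 0 0 0 0 0", force=40)

```text
t: 2.5
eef_pos: [0.4557, -0.2649, 0.2319]
tool_rot: [-0.002, 0.823, -0.569, 0.0]
contact_force: [0.5, 0.9, -0.2]
gripper_width: 1.001
```

```bash
python3 go.py .53 -.1405 .20 -26
```

```text
pos [ 0.4557 -0.2649  0.2319] yaw -69.3 q7 [ 0.56  0.24 -0.18  1.9   0.05  1.   -0.84]
shift/120mm [-0.751 -0.944  0.271] turn/4deg [ -0.06   0.   -10.83]
shift in target axes [ 0.102 -1.203  0.265]
```

Request:
apply_moves(moves="-1 -.19 -.235 0 0 0 0;-1 -.19 -.235 0 0 0 0;-1 -.19 -.235 0 0 0 0;-1 -.19 -.235 0 0 0 0;-1 0 0 0 0 0 -1;-1 0 0 0 0 0 -1;-1 0 0 0 0 0 -1;-1 0 0 0 0 0 -1;-1 0 0 0 0 0 -1;-1 0 0 0 0 0 -1;-1 0 0 0 0 0 -1")

```text
t: 3.42
eef_pos: [0.5256, -0.149, 0.2314]
tool_rot: [0.0, 0.934, -0.356, 0.0]
contact_force: [0.3, 0.3, 0.7]
gripper_width: 1.001
```

Request:
apply_moves(moves="-1 0 0 0 0 0 -1;-1 0 0 0 0 0 -1;-1 0 0 0 0 0 -1;-1 0 0 0 0 0 -.8;-1 0 0 0 0 0 0;-1 0 0 0 0 0 0")

```text
t: 3.92
eef_pos: [0.5256, -0.149, 0.2314]
tool_rot: [0.0, 0.973, -0.232, 0.0]
contact_force: [-0.3, 0.5, -0.5]
gripper_width: 1.001
```

```bash
python3 go.py .53 -.1405 .135 -26; python3 -c "
from f import *
fit((.530,-.1405),np.radians(64),'pics/ov4.png')"
```

```text
pos [ 0.5256 -0.149   0.2314] yaw -26.87 q7 [ 0.46  0.29 -0.37  1.85  0.12  1.03 -0.42]
shift/120mm [ 0.001 -0.08   0.803] turn/4deg [-0.   -0.   -0.22]
shift in target axes [ 0.002 -0.08   0.803]
```

View pics/ov4.png

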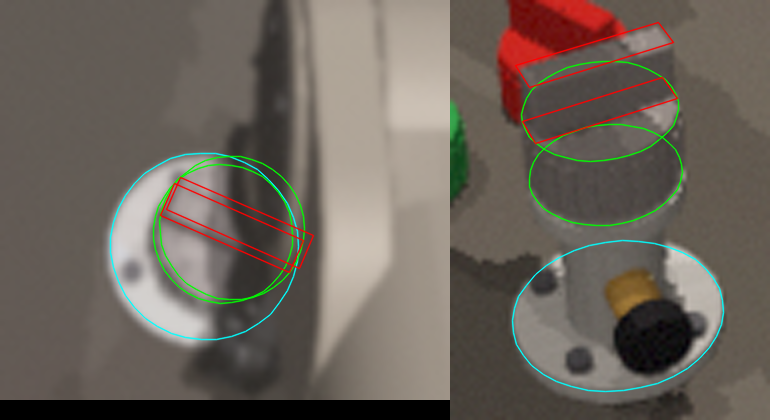

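Request:
apply_moves(moves="-1 0 -.08 .15 0 0 -.2;-1 0 0 .2 0 0 0;-1 0 0 .2 0 0 0;-1 0 0 .15 0 0 0;-1 0 0 .1 0 0 0;-1 0 0 0 0 0 0")

```text
t: 4.52
eef_pos: [0.5283, -0.1399, 0.1329]
tool_rot: [0.0, 0.974, -0.225, -0.002]
contact_force: [-0.3, 0.6, 0.5]
gripper_width: 1.0
```

Request:
apply_moves(moves="1 0 0 0 0 0 0;1 0 0 0 0 0 0;1 0 0 0 0 0 0;1 0 0 0 0 0 0;1 0 0 0 0 0 0;1 0 0 0 0 0 0;1 0 0 0 0 0 0;1 0 0 0 0 0 0", force=50)

```text
t: 5.18
eef_pos: [0.5298, -0.14, 0.1361]
tool_rot: [0.0, 0.974, -0.225, -0.0]
contact_force: [-3.2, 1.1, 6.2]
gripper_width: 0.175
```

```bash
python3 go.py .53 -.1405 .135 -26; python3 -c "
from look import *
o=bot.get_obs();print(o['torque'],o['contact_force'],o['gripper_width'])
s=shot('g')['scene']['image'][200:350,150:330,::-1];cv2.imwrite('pics/g.png',cv2.resize(s,None,fx=3.5,fy=3.5))"
```

```text
pos [ 0.5298 -0.14    0.1361] yaw -25.97 q7 [ 0.43  0.41 -0.35  1.93  0.19  0.84 -0.48]
shift/120mm [0.003 0.003 0.009] turn/4deg [0.   0.   0.01]
shift in target axes [0.003 0.003 0.009]
[ 0.16171684  0.62115435 -0.02653885] [-3.20484513  1.07529475  6.1663041 ] 0.17543911451760735
```

View pics/g.png

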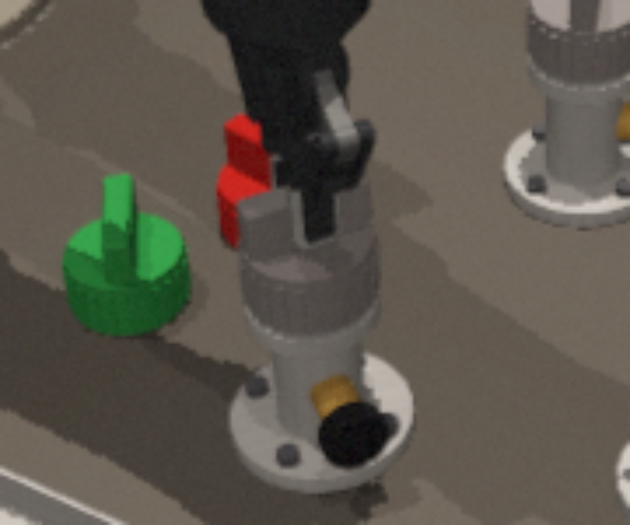

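The wing is gripped, with an opening of about 15 mm against its 16 mm. Now I'll try a gentle counter-clockwise turn.

Request:
apply_moves(moves="1 0 0 0 0 0 -.5;1 0 0 0 0 0 -.5;1 0 0 0 0 0 -.4;1 0 0 0 0 0 0;1 0 0 0 0 0 0")

```text
t: 5.7
eef_pos: [0.5297, -0.1401, 0.136]
tool_rot: [0.0, 0.984, -0.177, -0.0]
contact_force: [-2.8, -0.0, 5.9]
gripper_width: 0.176
```

```bash
cat > st.py <<'E'
from station import bot
import numpy as np
o=bot.get_obs();q=o['tool_rot']
print("t",o['t'],"yaw",round(np.degrees(2*np.arctan2(q[2],q[1])),2),"F",np.round(o['contact_force'],1),"T",np.round(o['torque'],2),"w",round(o['gripper_width'],3),np.round(o['eef_pos'],4),"q",np.round(o['q'],2))
E
python3 st.py
```

```text
t 5.7 yaw -20.36 F [-2.8 -0.   5.9] T [0.18 0.71 0.03] w 0.176 [ 0.5297 -0.1401  0.136 ] q [ 0.44  0.41 -0.37  1.93  0.2   0.84 -0.39]
```

Request:
apply_moves(moves="1 0 0 0 0 0 -.3;1 0 0 0 0 0 -.3;1 0 0 0 0 0 -.3;1 0 0 0 0 0 0")

```text
t: 6.03
eef_pos: [0.5297, -0.1398, 0.136]
tool_rot: [-0.0, 0.989, -0.146, -0.0]
contact_force: [-2.9, 1.5, 5.3]
gripper_width: 0.176
```

```bash
python3 st.py
```

```text
t 6.0333 yaw -16.75 F [-2.9  1.5  5.3] T [ 0.42  0.63 -0.35] w 0.176 [ 0.5297 -0.1398  0.136 ] q [ 0.46  0.41 -0.39  1.93  0.2   0.84 -0.33]
```

Request:
apply_moves(moves="1 0 0 0 0 0 -.15;1 0 0 0 0 0 0")

```text
t: 6.2
eef_pos: [0.5297, -0.1398, 0.1361]
tool_rot: [-0.0, 0.99, -0.141, -0.0]
contact_force: [-2.9, 1.3, 6.0]
gripper_width: 0.174
```

```bash
python3 st.py
```

```text
t 6.2 yaw -16.22 F [-2.9  1.3  6. ] T [ 0.44  0.65 -0.48] w 0.174 [ 0.5297 -0.1398  0.1361] q [ 0.46  0.41 -0.39  1.93  0.21  0.84 -0.32]
```

The torque climbs past the 0.2 N m loosening limit at about 9.5°, so this is the stop. I'll reverse and go clockwise, checking the torque.

Request:
apply_moves(moves="1 0 0 0 0 0 .8;1 0 0 0 0 0 .8;1 0 0 0 0 0 .8;1 0 0 0 0 0 .8;1 0 0 0 0 0 .5;1 0 0 0 0 0 .3;1 0 0 0 0 0 .3;1 0 0 0 0 0 0")

```text
t: 6.87
eef_pos: [0.5299, -0.1397, 0.136]
tool_rot: [-0.0, 0.958, -0.287, 0.0]
contact_force: [-2.5, 1.7, 6.2]
gripper_width: 0.175
```

```bash
python3 st.py
```

```text
t 6.8667 yaw -33.38 F [-2.5  1.7  6.2] T [0.32 0.58 0.  ] w 0.175 [ 0.5299 -0.1397  0.136 ] q [ 0.4   0.4  -0.32  1.93  0.17  0.83 -0.59]
```

Request:
apply_moves(moves="1 0 0 0 0 0 .3;1 0 0 0 0 0 .3;1 0 0 0 0 0 .3;1 0 0 0 0 0 0")

```text
t: 7.2
eef_pos: [0.53, -0.1397, 0.1361]
tool_rot: [-0.0, 0.948, -0.317, 0.0]
contact_force: [-2.4, 1.7, 6.1]
gripper_width: 0.178
```

```bash
python3 st.py
```

```text
t 7.2 yaw -36.99 F [-2.4  1.7  6.1] T [0.31 0.54 0.02] w 0.178 [ 0.53   -0.1397  0.1361] q [ 0.39  0.4  -0.31  1.93  0.16  0.83 -0.65]
```

Request:
apply_moves(moves="1 0 0 0 0 0 .3;1 0 0 0 0 0 .3;1 0 0 0 0 0 0")

```text
t: 7.45
eef_pos: [0.53, -0.1396, 0.136]
tool_rot: [-0.0, 0.942, -0.337, 0.0]
contact_force: [-3.2, 1.5, 5.2]
gripper_width: 0.177
```

```bash
python3 st.py
```

```text
t 7.45 yaw -39.38 F [-3.2  1.5  5.2] T [0.29 0.6  0.02] w 0.177 [ 0.53   -0.1396  0.136 ] q [ 0.39  0.4  -0.3   1.93  0.16  0.83 -0.69]
```

Request:
apply_moves(moves="1 0 0 0 0 0 .3;1 0 0 0 0 0 .3;1 0 0 0 0 0 0")

```text
t: 7.7
eef_pos: [0.5301, -0.1396, 0.1361]
tool_rot: [-0.0, 0.934, -0.357, 0.0]
contact_force: [-1.7, 2.0, 5.9]
gripper_width: 0.176
```

```bash
python3 st.py
```

```text
t 7.7 yaw -41.78 F [-1.7  2.   5.9] T [0.33 0.5  0.06] w 0.176 [ 0.5301 -0.1396  0.1361] q [ 0.38  0.4  -0.29  1.93  0.15  0.83 -0.72]
```

Request:
apply_moves(moves="1 0 0 0 0 0 .3;1 0 0 0 0 0 .3;1 0 0 0 0 0 .3;1 0 0 0 0 0 .3;1 0 0 0 0 0 0")

```text
t: 8.12
eef_pos: [0.5301, -0.1398, 0.136]
tool_rot: [-0.0, 0.919, -0.395, 0.0]
contact_force: [-2.0, 1.2, 4.8]
gripper_width: 0.168
```

```bash
python3 st.py
```

```text
t 8.1167 yaw -46.58 F [-2.   1.2  4.8] T [0.24 0.45 0.05] w 0.168 [ 0.5301 -0.1398  0.136 ] q [ 0.36  0.4  -0.27  1.93  0.14  0.83 -0.8 ]
```

Clockwise is free at 20.6°, beyond the 17.2° limit, with about 0.05 N m. It has the reverse thread, so I'll keep unscrewing.

Request:
apply_moves(moves="1 0 0 0 0 0 .9;1 0 0 0 0 0 .9;1 0 0 0 0 0 .9;1 0 0 0 0 0 .9;1 0 0 0 0 0 .9;1 0 0 0 0 0 .9;1 0 0 0 0 0 .9;1 0 0 0 0 0 .9;1 0 0 0 0 0 .9;1 0 0 0 0 0 .9;1 0 0 0 0 0 .9;1 0 0 0 0 0 0")

```text
t: 9.12
eef_pos: [0.53, -0.1403, 0.136]
tool_rot: [0.0, 0.73, -0.684, 0.0]
contact_force: [-2.5, 0.3, 5.6]
gripper_width: 0.179
```

```bash
python3 st.py
```

```text
t 9.1167 yaw -86.31 F [-2.5  0.3  5.6] T [-0.01  0.59 -0.07] w 0.179 [ 0.53   -0.1403  0.136 ] q [ 0.24  0.39 -0.12  1.94  0.06  0.81 -1.42]
```

Request:
apply_moves(moves="1 0 0 0 0 0 .9;1 0 0 0 0 0 .9;1 0 0 0 0 0 .9;1 0 0 0 0 0 .9;1 0 0 0 0 0 .9;1 0 0 0 0 0 .9;1 0 0 0 0 0 .9;1 0 0 0 0 0 .9;1 0 0 0 0 0 .9;1 0 0 0 0 0 .9;1 0 0 0 0 0 .9;1 0 0 0 0 0 0")

```text
t: 10.12
eef_pos: [0.5298, -0.1407, 0.136]
tool_rot: [-0.0, -0.455, 0.891, -0.0]
contact_force: [-3.3, -0.4, 6.2]
gripper_width: 0.176
```

```bash
python3 st.py
```

```text
t 10.1167 yaw 234.08 F [-3.3 -0.4  6.2] T [-0.25  0.7  -0.07] w 0.176 [ 0.5298 -0.1407  0.136 ] q [ 0.12  0.38  0.03  1.95 -0.02  0.81 -2.04]
```

Request:
apply_moves(moves="1 0 0 0 0 0 .8;1 0 0 0 0 0 .8;1 0 0 0 0 0 .8;1 0 0 0 0 0 .8;1 0 0 0 0 0 .8;1 0 0 0 0 0 .6;1 0 0 0 0 0 0")

```text
t: 10.7
eef_pos: [0.5296, -0.1408, 0.136]
tool_rot: [-0.0, -0.307, 0.952, -0.0]
contact_force: [-2.9, -0.4, 7.2]
gripper_width: 0.178
```

```bash
python3 st.py
```

```text
t 10.7 yaw 215.73 F [-2.9 -0.4  7.2] T [-0.24  0.86 -0.04] w 0.178 [ 0.5296 -0.1408  0.136 ] q [ 0.06  0.38  0.11  1.96 -0.05  0.8  -2.32]
```

Request:
apply_moves(moves="1 0 0 0 0 0 .6;1 0 0 0 0 0 .6;1 0 0 0 0 0 .5;1 0 0 0 0 0 0;1 0 0 -.02 0 0 0;1 0 0 -.02 0 0 0;1 0 0 0 0 0 0")

```text
t: 11.28
eef_pos: [0.5297, -0.1401, 0.1403]
tool_rot: [-0.0, -0.251, 0.968, 0.0]
contact_force: [-1.2, -0.7, -0.7]
gripper_width: 0.178
```

```bash
python3 st.py
```

```text
t 11.2833 yaw 209.07 F [-1.2 -0.7 -0.7] T [-0.1   0.27  0.02] w 0.178 [ 0.5297 -0.1401  0.1403] q [ 0.04  0.38  0.13  1.95 -0.07  0.81 -2.43]
```

Request:
apply_moves(moves="1 0 0 -.05 0 0 0;1 0 0 -.1 0 0 0;1 0 0 -.1 0 0 0;1 0 0 -.1 0 0 0;1 0 0 -.1 0 0 0;1 0 0 -.1 0 0 0;1 0 0 0 0 0 0")

```text
t: 11.87
eef_pos: [0.5316, -0.1403, 0.2087]
tool_rot: [0.002, -0.251, 0.968, -0.001]
contact_force: [0.1, -0.0, -1.8]
gripper_width: 0.178
```

```bash
python3 st.py; python3 - <<'E'
from look import *
s=shot('l');p=s['scene']
i=p['image'][180:350,130:330,::-1];cv2.imwrite('pics/l.png',cv2.resize(i,None,fx=3,fy=3))
for n in s:
    r=nets.outline_of(s[n],"tray")[0];print(n,r["rect"],r["score"])
    c,_=cv2.findContours(r["region"].astype(np.uint8),0,2);c=max(c,key=cv2.contourArea)
    m=cv2.minAreaRect(c);b=cv2.boxPoints(m)
    q=cv2.approxPolyDP(cv2.convexHull(c),6,True)[:,0]
    print(np.round([atz(s[n],x,.03) for x in q],3)[:,:2].tolist())
E
```

```text
t 11.8667 yaw 209.05 F [ 0.1 -0.  -1.8] T [-0.03  0.02  0.02] w 0.178 [ 0.5316 -0.1403  0.2087] q [ 0.03  0.29  0.14  1.89 -0.05  0.95 -2.44]
scene [56.9, 323.1, 216.4, 446.9] 0.68
[[0.39, -0.286], [0.583, -0.264], [0.614, -0.413], [0.439, -0.439], [0.412, -0.431]]
top [453.9, 241.1, 500.2, 322.4] 0.78
[[0.59, -0.404], [0.405, -0.427], [0.39, -0.324], [0.582, -0.348]]
```

View pics/l.png

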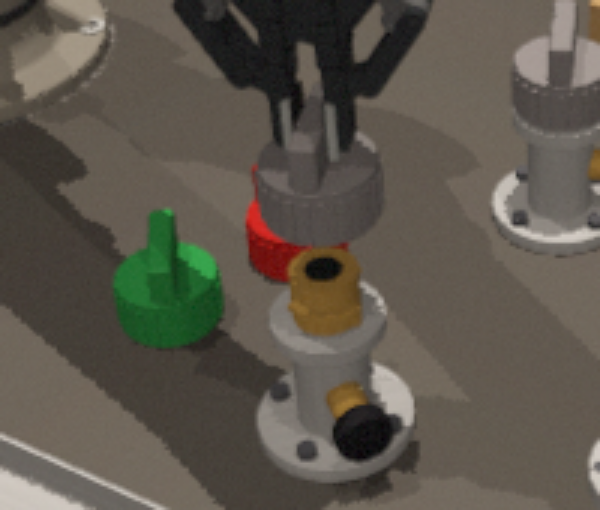

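View pics/l_top.png

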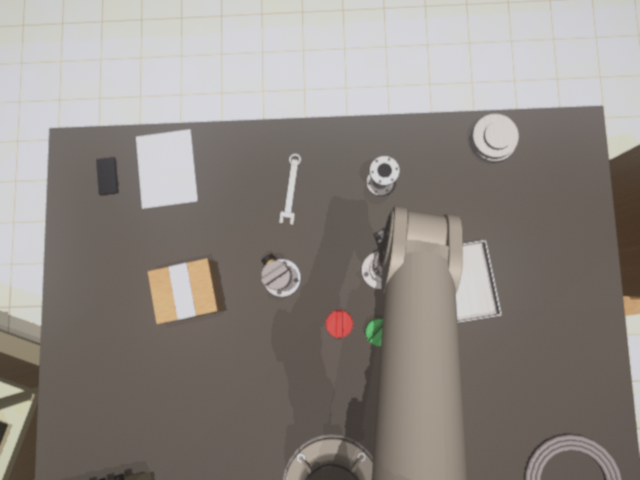

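The cap is off the post (scene crop 320,190, above the bare brass neck) and level. Next I'll carry it over the tray centre at about (0.495, -0.347).

```bash
python3 go.py .495 -.347 .12 -150.95
```

```text
pos [ 0.5295 -0.1399  0.2053] yaw -150.95 q7 [ 0.03  0.3   0.14  1.9  -0.05  0.95 -2.44]
shift/120mm [ 1.088 -1.37   0.711] turn/4deg [ 0.01 -0.01  0.  ]
shift in target axes [ 1.089 -1.369  0.711]
```

Request:
apply_moves(moves="1 .1 -.12 0 0 0 0;1 .15 -.19 0 0 0 0;1 .15 -.19 0 0 0 0;1 .15 -.19 0 0 0 0;1 .15 -.19 0 0 0 0;1 .15 -.19 .1 0 0 0;1 .14 -.18 .1 0 0 0;1 .1 -.12 .15 0 0 0;1 0 0 .15 0 0 0;1 0 0 .15 0 0 0;1 0 0 .06 0 0 0;1 0 0 0 0 0 0")

```text
t: 13.07
eef_pos: [0.4938, -0.3461, 0.1182]
tool_rot: [-0.002, -0.251, 0.968, 0.002]
contact_force: [-0.3, 0.4, -1.3]
gripper_width: 0.177
```

```bash
python3 go.py .495 -.347 .048 -150.95;python3 st.py; python3 - <<'E'
from look import *
s=shot('m');p=s['scene']
i=p['image'][260:470,30:280,::-1];cv2.imwrite('pics/m.png',cv2.resize(i,None,fx=2.8,fy=2.8))
E
```

```text
pos [ 0.4938 -0.3461  0.1182] yaw -150.94 q7 [ 0.36  0.49  0.2   1.84 -0.13  0.83 -2.01]
shift/120mm [-0.007 -0.014  0.585] turn/4deg [ 0.06 -0.04  0.  ]
shift in target axes [-0.005 -0.011  0.585]
t 13.0667 yaw 209.06 F [-0.3  0.4 -1.3] T [ 0.03 -0.06  0.06] w 0.177 [ 0.4938 -0.3461  0.1182] q [ 0.36  0.49  0.2   1.84 -0.13  0.83 -2.01]
```

View pics/m.png

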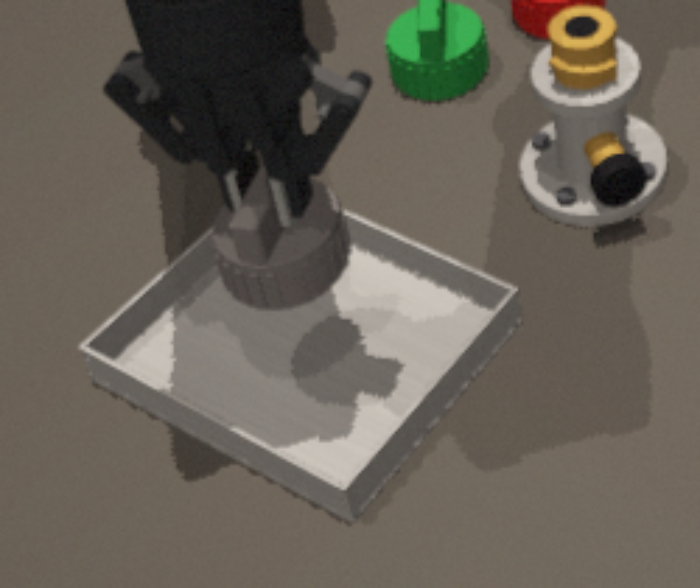

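The cap hangs level above the tray. I'll lower it towards contact, which should come at a TCP height of about 0.044.

Request:
apply_moves(moves="1 0 0 .12 0 0 0;1 0 0 .15 0 0 0;1 0 0 .15 0 0 0;1 0 0 .1 0 0 0;1 0 0 .04 0 0 0;1 0 0 0 0 0 0")

```text
t: 13.67
eef_pos: [0.4953, -0.3471, 0.0533]
tool_rot: [-0.0, -0.251, 0.968, 0.0]
contact_force: [-0.8, -0.1, -2.3]
gripper_width: 0.175
```

Request:
apply_moves(moves="1 0 0 .02 0 0 0;1 0 0 .01 0 0 0;1 0 0 0 0 0 0")

```text
t: 13.92
eef_pos: [0.4959, -0.3477, 0.0508]
tool_rot: [0.0, -0.251, 0.968, -0.0]
contact_force: [-0.1, 0.1, -2.0]
gripper_width: 0.17
```

```bash
python3 st.py
```

```text
t 13.9167 yaw 209.04 F [-0.1  0.1 -2. ] T [-0.03 -0.02 -0.04] w 0.17 [ 0.4959 -0.3477  0.0508] q [ 0.38  0.59  0.18  1.87 -0.15  0.69 -1.99]
```

Request:
apply_moves(moves="1 0 0 .02 0 0 0;1 0 0 .02 0 0 0;1 0 0 .01 0 0 0;1 0 0 0 0 0 0;1 0 0 0 0 0 0")

```text
t: 14.33
eef_pos: [0.4954, -0.3474, 0.0441]
tool_rot: [0.0, -0.251, 0.968, -0.0]
contact_force: [-0.5, 0.2, -0.2]
gripper_width: 0.175
```

```bash
python3 st.py
```

```text
t 14.3333 yaw 209.04 F [-0.5  0.2 -0.2] T [0.02 0.03 0.  ] w 0.175 [ 0.4954 -0.3474  0.0441] q [ 0.38  0.6   0.18  1.87 -0.16  0.68 -1.99]
```

Contact, since the weight is off the wrist. Release and retreat upwards.

Request:
apply_moves(moves="0 0 0 0 0 0 0;0 0 0 0 0 0 0;0 0 0 0 0 0 0;0 0 0 0 0 0 0;0 0 0 -.1 0 0 0;0 0 0 -.2 0 0 0;0 0 0 -.3 0 0 0;0 0 0 -.3 0 0 0;0 0 0 -.3 0 0 0;0 0 0 -.3 0 0 0;0 0 0 0 0 0 0;0 0 0 0 0 0 0")

```text
t: 15.33
eef_pos: [0.4966, -0.3483, 0.2277]
tool_rot: [0.002, -0.251, 0.968, -0.002]
contact_force: [-0.2, 0.2, 0.6]
gripper_width: 0.501
```

```bash
python3 st.py; python3 - <<'E'
from look import *
s=shot('n')
for n in s:
  for nm,z in(("cap_a",.003),("cap_a_grip",.054)):
    for r in nets.spot_point(s[n],nm)[:5]: print(n,nm,np.round(r["location"]),round(r["score"],2),np.round(atz(s[n],r["location"],z),3))
E
```

```text
t 15.3333 yaw 209.02 F [-0.2  0.2  0.6] T [ 0.03  0.1  -0.02] w 0.501 [ 0.4966 -0.3483  0.2277] q [ 0.33  0.37  0.23  1.75 -0.1   1.03 -2.04]
scene cap_a [188. 284.] 0.87 [ 0.378 -0.128  0.003]
scene cap_a [228. 266.] 0.77 [ 0.403 -0.04   0.003]
scene cap_a [142. 388.] 0.63 [ 0.501 -0.348  0.003]
scene cap_a_grip [138. 364.] 0.79 [ 0.498 -0.344  0.054]
scene cap_a_grip [229. 245.] 0.75 [ 0.405 -0.033  0.054]
scene cap_a_grip [185. 264.] 0.56 [ 0.378 -0.127  0.054]
top cap_a [460. 281.] 0.91 [ 0.492 -0.342  0.003]
top cap_a [275. 279.] 0.88 [0.512 0.132 0.003]
top cap_a [340. 326.] 0.67 [ 0.388 -0.032  0.003]
top cap_a_grip [336. 325.] 0.83 [ 0.393 -0.022  0.054]
top cap_a_grip [379. 333.] 0.65 [ 0.372 -0.124  0.054]
top cap_a_grip [469. 282.] 0.56 [ 0.488 -0.35   0.054]
```

View pics/n_scene.png

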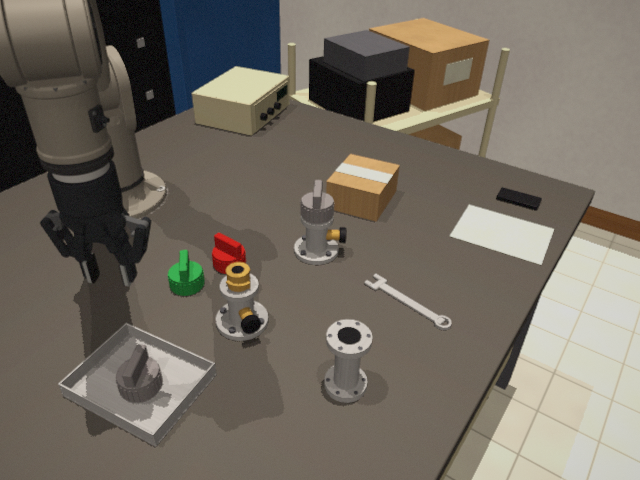

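The cap sits upright in the tray (scene 140,375). The post's neck is bare (238,275), the second post is still capped, and everything else is where it was. Handing in.

```bash
python3 -c "
from station import bot
print(bot.hand_in())"; python3 st.py
```

```text
the job is handed in; nothing more can be done
None
the job is handed in; nothing more can be done
```

The grey cap is off the post beside the tray (the one at y < 0) and stands in the middle of the tray, open end down. I handed the job in at about 15.4 s.

- **Finding the loosening direction:** I tried counter-clockwise first. It met resistance at about 9.5°, and I backed off at about 0.5 N m, well under 4 N m. Clockwise then turned freely past 20° at under 0.1 N m, so this post has the reverse thread.
- **Unscrewing and placing:** I turned the cap about 2.2 rad clockwise and it lifted off with only its own weight on the wrist. I lowered it until that weight was taken by the tray floor, then released it.
- **Last checks:**
  - **Cap in the tray:** it is upright at about (0.497, -0.346), and both cameras agree to within about 10 mm.
  - **Rest of the scene:** the last scene picture shows the post's neck bare, the other post still capped and the other things apparently unmoved.
  - **Gripper:** it is clear, about 0.18 m above the tray.
- **Disagreements:** the trained networks also reported the red and green look-alikes as the cap, and I ruled those out by colour and position. No check failed.

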